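Shut the yellow gas tap on the bench

TASK

The gas is no longer needed: shut the tap with the yellow lever by turning its lever clockwise (seen from above) the whole quarter turn up to its stop, so that it stands square across its hose nozzle. Leave the tap with the blue lever open as it is.

Things in the scene. Friction and masses are not known exactly. Their poses are not given: they have to be found in the camera images.
- gas_tap: Steel ball valve with yellow lever and yellow ring, on a grey foot (68 mm across) fixed to the worktop. Origin: centre of the foot's underside; z up = the lever's axis. The hose nozzle (17 mm thick, at 45 mm height) points along the tap's -x, to the robot give or take 40 deg, ends 70 mm from the axis. Below the lever nothing tops 66 mm save spindle, stop plate and lugs within 21 mm of the axis.
- gas_lever (a joint): Yellow lever's angle, rad: 0 open, along the tap's -x over the nozzle; grows clockwise from above to a hard stop at 1.571: shut, along the tap's +y. Starts at 0 to 0.25. Bar 14 mm wide, 86 to 100 mm above the worktop, reaching 81 mm from the axis; 19 mm round knob centred 71.5 mm out; hub 25 mm across, top at 105 mm. Friction 0.12 N m (2 to 3 N at 50 mm); stays where left.
- air_tap: The air tap: the same valve with a blue lever and blue ring; not to be shut. Fixed; origin and axes as for the gas tap.
- air_lever (a joint): Angle of the blue lever in rad, as for the yellow one; it starts open, at 0 to 0.1, and must stay open.
Things that resemble listed ones, but are neither listed nor needed, are in the scene too. Leave any green look-alike of the gas_tap alone.

How it is judged:
By the outcome, as a careful person would: the job done as asked, in the order asked, and still so for the second after the job is handed in, with the robot touching nothing.
It also fails if it takes over 32 s, if anything falls off the work surface, if the arm or the gripper's body presses on something with over 40 N, if the wrist force passes 120 N, or if a joint passes its speed limit or range.

ROBOT

A 7-joint arm with a two-finger parallel gripper is mounted at the origin on a cart in front of the work surface, level with it; the furniture and walls round the work are solid. World frame = base frame: x ahead of the robot, y to its left, z up, the work surface at z = 0. Lengths are in m, angles in rad, forces in N, time in s.
With the tool pointing down it reaches from about 0.425 to 0.925 m from the base axis. Payload 6.8 kg.
Tool frame: the origin (TCP) lies midway between the tips of the shut fingers; the grasp point (between the pads) lies 19 mm behind it; z points along the fingers, y is the line along which they close (so a half turn about z gives the same grasp; the last joint's range is limited). The gripper opens to 85 mm and grips with 20 to 120 N. Pads are 22 mm wide; open, the fingers measure 114 mm over their backs; the gripper's body (76 mm by 85 mm) begins 54 mm behind the grasp point. The pads swing forward as they close: fully open they stand 13 mm farther back than shut.
Start: joints at [1.14, 0.477, 0.022, 1.555, -0.011, 1.109, -0.083], TCP at [0.214, -0.64, 0.231] pointing down, gripper open.
Joint ranges: [-2.96, 2.96], [-0.34, 2.1], [-1.41, 1.46], [0.24, 2.44], [-1.37, 4.51], [0.17, 1.92], [-2.96, 2.96]. Speed limits (rad/s): [2.39, 2.39, 3.14, 3.14, 3.14, 3.14, 3.14].

INTERFACE

Orientations are given as a rotation vector (axis times angle).
In Python, from bench import r gives the robot as it stands. The module is installed in compiled form; this text tells all that it offers.
- The arm moves only by the tool apply_moves, never from a script. Its argument "rows" is a list of rows, each a list of 6 numbers: the shift along the tool's x, y, z scaled (see below), then the turn, a rotation vector about the tool's x, y, z scaled (see below). A call has 1 to 5 rows; each row is the pose to reach, as a shift and turn from the pose commanded when the call began, along the tool's axes at that moment; what a row does not reach only later rows make up. The controller multiplies each number of a shift by 0.25 m and each number of a turn by 90 degrees. A row lasts 1/8 s, in which the tool goes at most 62.5 mm and 10.7 degrees, less where a joint would pass 70% of its speed; a pose out of reach is approached as far as the arm can. A call with a number of a shift or a turn outside -1 to 1 is refused whole. A call with a gripper value outside its range is refused whole. "claw" is the opening, from 0 (shut) to 1 (fully open), set as the call begins (left out, the last holds). The fingers move at their own pace and stop on an object; "newtons" is the grip in N (left out, the last holds). Time passes only in rows, so rows that repeat a pose let the fingers close. It gives the time, the measured TCP pose, the force, the opening and the grip force at its end, in the units of the state.
- r.get_obs(): the state, without advancing time (a new reading comes with each control period).
- r.grab_frame(name): name is "scene" or "top"; returns a dict with "pixels" (400x640x3 uint8, red, green, blue), "intrinsics" (3x3 intrinsics, pixels), "eye" and "attitude" of the camera in the world. Camera axes: x right, y up, looking along -z (the intrinsics and any distortion apply to the point x, -y, -z); pixel columns grow to the right and rows downward; lengths in m; the calibration is good to about 2 mm. A picture is of the moment at which its call begins. There is no depth.
- r.hand_in(): hands the job in; it is judged then, once.
Trained networks look in a picture, given as the dict that the camera call returned (one of the last four; its "shot" number tells which), for a name from the list of things; names that differ only in an ending like _2 or _b are one class to them, and where a whole thing is asked for, a point or a joint stands for the part that bears it (a point fixed in the world has none). Each returns a list of dicts, best first, with "conf" (0 to 1); they miss things now and then, are a little off and sometimes report something else, mostly with a low value. They report only what shows in the picture. A call takes as long as a camera call. They do not tell look-alikes from the thing itself.
- r.search_frame(picture, thing): "rect" ([left, top, width, height] in pixels, round what is visible of it).
- r.outline_of(picture, thing): "pixels" (400x640 bool, what is visible of it) and "rect" ([left, top, width, height] in pixels, round what is visible of it).
- r.landmark_of(picture, thing): "point" ([column, row] in pixels: a listed point, or the origin of a listed thing).
The state is a dict: "clock": time; "joints": joint angles; "qvel": joint speeds; "tau": joint torques, N m; "tcp_pos": TCP position; "orientation": TCP orientation; "contact_force": force on the tool from outside, world axes, zero at the start; "moment": the same for the moment, N m; "grip_width": finger opening in m; "gripper_force": force on a finger pad.
Only numpy, scipy, OpenCV 4.12 (cv2) and the standard library are available. Lean on these libraries where they do the work, as an engineer would, in place of code of your own. Each camera call takes 0.05 s, during which the arm holds its last target. There are 200 camera calls.

## Working session

There is one attempt and no reset: what is moved stays moved. The work goes in short steps, Python scripts to look and compute and a tool call to move; the robot and the scene stay as the last step left them, time stands still between calls to the robot, and variables do not carry over. Pictures are saved under pics/ and viewed, at most 10 in all, crops included, and the job is handed in when it is done.

Besides the shell and the picture viewer there is one more tool, called by a JSON object that holds its "method" and its "body". apply_moves: Moves the arm, as the interface text tells. Its arguments: {"type":"object","properties":{"rows":{"type":"array","items":{"type":"array","items":{"type":"number"}}},"claw":{"type":"number"},"newtons":{"type":"number"}},"required":["rows"]}

```bash
mkdir -p pics; cat > h.py <<'E'
import numpy as np,cv2
from bench import r
from scipy.spatial.transform import Rotation as R
def rot(a):
    a=np.array(a,float); return a if a.shape==(3,3) else (R.from_rotvec(a).as_matrix() if a.size==3 else R.from_quat(a).as_matrix())
def save(p,n): cv2.imwrite(f'pics/{n}.png',p['pixels'][:,:,::-1])
def ray(p,uv):
    K=np.array(p['intrinsics']);d=np.linalg.inv(K)@[uv[0],uv[1],1]
    return np.array(p['eye']),rot(p['attitude'])@(d*[1,-1,-1])
def atz(p,uv,z):
    o,d=ray(p,uv); return o+d*(z-o[2])/d[2]
def proj(p,X):
    c=rot(p['attitude']).T@(np.array(X)-p['eye']); q=np.array(p['intrinsics'])@(c*[1,-1,-1]); return q[:2]/q[2]
def tri(a,ua,b,ub):
    A=[];y=[]
    for p,u in((a,ua),(b,ub)):
        o,d=ray(p,u);d/=np.linalg.norm(d);M=np.eye(3)-np.outer(d,d);A.append(M);y.append(M@o)
    return np.linalg.lstsq(np.vstack(A),np.hstack(y),rcond=None)[0]
E
python3 - <<'E'
from h import *
print(r.get_obs())
for n in('scene','top'):
    p=r.grab_frame(n);save(p,n+'0');print(n,p['intrinsics'],p['eye'],p['attitude'],[k for k in p])
    for t in('gas_tap','gas_lever','air_tap','air_lever'):
        print(t,[(np.round(d['point']),round(d['conf'],2)) for d in r.landmark_of(p,t)],[(d['rect'],round(d['conf'],2)) for d in r.search_frame(p,t)])
E
```

```text
{'clock': 0.0, 'joints': array([ 1.13988276,  0.47777222,  0.02232711,  1.55646483, -0.01151816,
        1.10926829, -0.08312113]), 'qvel': array([ 0.00088498, -0.00187038,  0.00062344, -0.00055675,  0.00273618,
        0.00014474, -0.00060197]), 'tau': array([ 4.44466541e-04, -5.96439493e+01,  1.60848476e+00, -2.81185770e+01,
        1.25244947e-02,  9.54562915e-03, -1.75245214e-05]), 'tcp_pos': array([ 0.21394602, -0.63957584,  0.23033849]), 'orientation': array([-3.09903968e+00, -5.04601070e-01,  6.19710108e-04]), 'contact_force': array([-0.83127813,  0.78109398,  0.23387513]), 'moment': array([ 0.01059886, -0.01755819, -0.02925534]), 'gripper_force': 0.0, 'grip_width': 0.08537877154189584}
scene [[495.75395876   0.         320.13371037]
 [  0.         495.75395876 207.05514108]
 [  0.           0.           1.        ]] [ 0.19266057 -0.40187314  0.77005904] [ 0.71425793 -0.20939331 -0.50077689] ['pixels', 'intrinsics', 'eye', 'attitude', 'shot']
gas_tap [(array([347., 230.]), 0.94), (array([293., 197.]), 0.77)] [([251.4, 158.2, 57.5, 54.7], 0.76), ([307.3, 194.6, 52.7, 56.2], 0.68)]Traceback (most recent call last):
  File "<stdin>", line 6, in <module>
ValueError: it knows: air_tap, gas_tap
```

View pics/scene0.png

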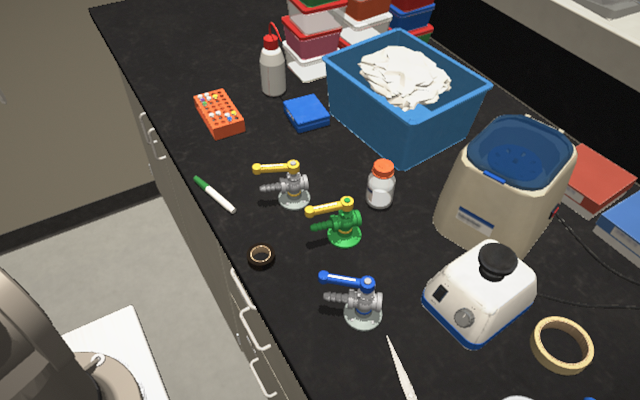

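The scene shows three candidates. The steel tap with yellow lever at (293,185) is the one I want. The green-bodied look-alike with yellow lever is at (345,225), and the blue air tap is at (365,300). I'll check my choice from the top view and a close crop.

```bash
python3 - <<'E'
from h import *
P={}
for n in('scene','top'):
    p=P[n]=r.grab_frame(n);save(p,n+'1');print(n,np.round(p['eye'],3),np.round(p['attitude'],3))
    for t in('gas_tap','air_tap'):
        for d in r.landmark_of(p,t): print(t,np.round(d['point'],1),round(d['conf'],2),np.round(atz(p,d['point'],0),3))
c=cv2.resize(P['scene']['pixels'][140:260,230:390,::-1],(640,480),interpolation=cv2.INTER_CUBIC)
hh=P['top']['pixels'][:,:,::-1]
cv2.imwrite('pics/crop1.png',c)
E
```

```text
scene [ 0.193 -0.402  0.77 ] [ 0.714 -0.209 -0.501]
gas_tap [294.5 200.3] 0.97 [0.518 0.237 0.   ]
gas_tap [344.1 231.8] 0.61 [0.564 0.112 0.   ]
air_tap [360.4 314.8] 0.91 [ 0.488 -0.061  0.   ]
top [0.474 0.134 0.948] [ 0.048 -0.044 -1.594]
gas_tap [277.1 207.2] 0.97 [0.516 0.243 0.   ]
gas_tap [329.7 190.4] 0.81 [0.556 0.109 0.   ]
air_tap [397.1 216.3] 0.89 [ 0.486 -0.06   0.   ]
```

View pics/top1.png

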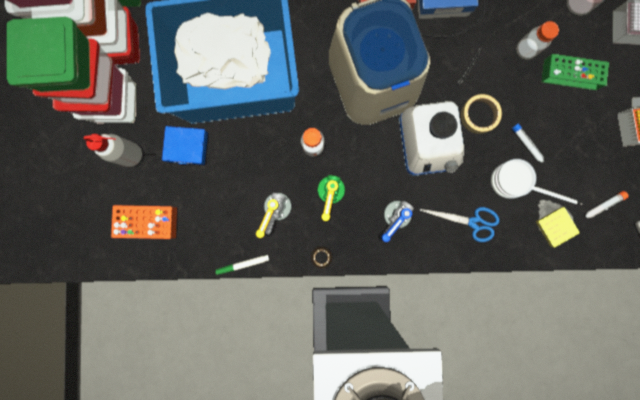

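View pics/crop1.png

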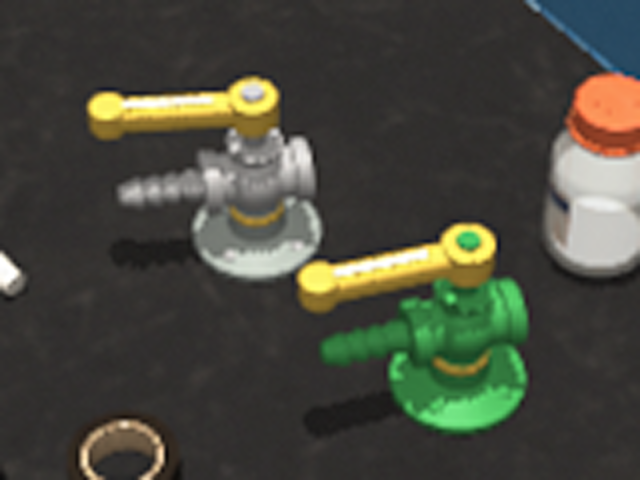

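The crop confirms it: the steel body with yellow ring and lever is at scene (293,185) / top (277,207), and the green-bodied one is the look-alike. Next I'll measure the hub and knob.

```bash
python3 - <<'E'
from h import *
hub=(293.2,163);knob=(256.7,165.5)
s=r.grab_frame('scene');t=r.grab_frame('top')
def blobs(p,box):
    x0,y0,x1,y1=box;h=cv2.cvtColor(p['pixels'][y0:y1,x0:x1],cv2.COLOR_RGB2HSV)
    m=cv2.inRange(h,(20,110,100),(34,255,255));n,l,st,c=cv2.connectedComponentsWithStats(m)
    i=1+np.argmax(st[1:,4]);ys,xs=np.nonzero(l==i);q=np.c_[xs+x0,ys+y0].astype(float)
    (cx,cy),(w,hh),a=cv2.minAreaRect(q.astype(np.float32));print(np.round([cx,cy,w,hh,a],1))
    c=q.mean(0);v=np.linalg.svd(q-c,full_matrices=False)[2][0];e=(q-c)@v;print(c,v,c+v*e.min(),c+v*e.max())
blobs(t,(245,185,300,250));blobs(s,(245,150,305,185))
c=cv2.resize(t['pixels'][180:250,230:350,::-1],(720,420),interpolation=cv2.INTER_CUBIC);cv2.imwrite('pics/crop2.png',c)
o=atz(t,(277.1,207.2),0);print('base',atz(t,(277.1,207.2),0),atz(s,(294.5,200.3),0))
for n,u in(('hub',hub),('knob',knob)): print(n,[np.round(atz(s,u,z),3) for z in(.1,.105)])
ob=r.get_obs();print(np.round(rot(ob['orientation']),3))
E
```

```text
[266.  218.5  10.3  41.3  25. ]
[265.81666667 219.55      ] [-0.4180076   0.90844353] [274.87539406 199.86293639] [257.6194533  237.36476072]
[275.5 166.5  14.1  47.2  88.5]
[276.36585366 167.62926829] [-0.99837591  0.05696966] [299.24671657 166.32363293] [252.00111711 169.01957694]
base [0.51644155 0.24302659 0.        ] [0.51844174 0.23729745 0.        ]
hub [array([0.522, 0.244, 0.1  ]), array([0.519, 0.24 , 0.105])]
knob [array([0.456, 0.273, 0.1  ]), array([0.454, 0.268, 0.105])]
[[ 0.948  0.317  0.   ]
 [ 0.317 -0.948  0.   ]
 [ 0.    -0.    -1.   ]]
```

View pics/crop2.png

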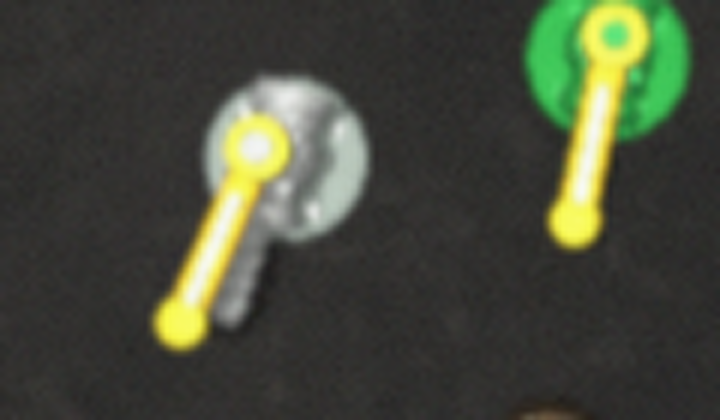

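The top crop shows the hub at (272.7,204.3), the knob at (260.2,233.7) and the nozzle tip near (268.7,233). The lever is just to the left of the nozzle, with free space on its right.

```bash
python3 - <<'E'
from h import *
s=r.grab_frame('scene');t=r.grab_frame('top')
H=tri(s,(293.2,163),t,(272.7,204.3));K=tri(s,(256.7,165.5),t,(260.2,233.7));N=atz(t,(268.3,232),.045)
print(H,K,N,np.hypot(*(H-K)[:2]))
for a,b in((H,K),(H,N)): print(np.degrees(np.arctan2(*(b-a)[1::-1])))
print(atz(t,(272.7,204.3),.105),atz(t,(260.2,233.7),.1))
E
```

```text
[0.51919934 0.24050417 0.10433722] [0.45376463 0.26967604 0.10402777] [0.45518565 0.26001816 0.045     ] 0.07164286510806885
155.9719052331358
163.0466315394676
[0.5185375  0.24074985 0.105     ] [0.45293277 0.270699   0.1       ]
```

```bash
cat >> h.py <<'E'
def TR(yaw):
    c,s=np.cos(np.radians(yaw)),np.sin(np.radians(yaw)); return np.array([[c,s,0],[s,-c,0],[0,0,-1.]])
def delta(P0,R0,P1,yaw):
    R1=TR(yaw);return np.round(np.r_[R0.T@(np.array(P1)-P0)/.25, R.from_matrix(R0.T@R1).as_rotvec()/(np.pi/2)],3)
A=np.array([.519,.240])
def arc(phi,rr=.048,d=.0215,z=.078):
    u=lambda a:np.array([np.cos(np.radians(a)),np.sin(np.radians(a))])
    return np.r_[A+rr*u(phi)+d*u(phi+90),z]
E
python3 - <<'E'
from h import *
o=r.get_obs();P,Q=o['tcp_pos'],rot(o['orientation'])
pre=arc(156,d=.045)
for w,y in(((.37,-.47,.23),38),((.52,-.25,.23),64),((.55,0,.23),90),((.49,.16,.21),125),((*pre[:2],.14),156),(pre,156)):
    print(np.round(w,3),y,delta(P,Q,w,y));P,Q=np.array(w),TR(y)
E
```

```text
[ 0.37 -0.47  0.23] 38 [ 0.807 -0.448  0.005  0.    -0.    -0.217]
[ 0.52 -0.25  0.23] 64 [ 1.015 -0.324  0.     0.     0.    -0.289]
[0.55 0.   0.23] 90 [ 0.951 -0.331  0.     0.     0.    -0.289]
[0.49 0.16 0.21] 125 [ 0.64  -0.24   0.08   0.     0.    -0.389]
[0.457 0.218 0.14 ] 156 [ 0.267  0.025  0.28   0.     0.    -0.344]
[0.457 0.218 0.078] 156 [0.    0.    0.248 0.    0.    0.   ]
```

{"method": "apply_moves", "body": {"rows": [[0.8,-0.45,0,0,0,-0.22],[0.8,-0.45,0,0,0,-0.22],[0.8,-0.45,0,0,0,-0.22],[0.8,-0.45,0,0,0,-0.22],[0.8,-0.45,0,0,0,-0.22]], "claw": 0}}

```text
clock: 1.27
tcp_pos: [0.3719, -0.4665, 0.2317]
orientation: [-2.964, -1.041, -0.003]
contact_force: [-0.4, -0.2, -0.4]
grip_width: 0.0005
gripper_force: 0.0
```

{"method": "apply_moves", "body": {"rows": [[1,-0.32,0,0,0,-0.29],[1,-0.32,0,0,0,-0.29],[1,-0.32,0,0,0,-0.29],[1,-0.32,0,0,0,-0.29],[1,-0.32,0,0,0,-0.29]]}}

```text
clock: 1.9
tcp_pos: [0.5172, -0.2483, 0.2317]
orientation: [-2.653, -1.682, -0.003]
contact_force: [0.8, -0.8, -0.1]
grip_width: 0.0002
gripper_force: 0.0
```

{"method": "apply_moves", "body": {"rows": [[0.95,-0.33,0,0,0,-0.29],[0.95,-0.33,0,0,0,-0.29],[0.95,-0.33,0,0,0,-0.29],[0.95,-0.33,0,0,0,-0.29],[0.95,-0.33,0,0,0,-0.29]]}}

```text
clock: 2.52
tcp_pos: [0.5434, 0.002, 0.2318]
orientation: [-2.204, -2.238, -0.003]
contact_force: [0.4, -0.2, 0.8]
grip_width: -0.0004
gripper_force: 0.0
```

{"method": "apply_moves", "body": {"rows": [[0.64,-0.24,0,0,0,-0.39],[0.64,-0.24,0,0,0,-0.39],[0.64,-0.24,0,0,0,-0.39],[0.64,-0.24,0,0,0,-0.39],[0.64,-0.24,0,0,0,-0.39]]}}

```text
clock: 3.15
tcp_pos: [0.4823, 0.1551, 0.2312]
orientation: [1.44, 2.792, -0.001]
contact_force: [0.2, -0.7, -0.0]
grip_width: 0.0002
gripper_force: 0.0
```

```bash
python3 - <<'E'
from h import *
o=r.get_obs();P,Q=o['tcp_pos'],rot(o['orientation']);print(o['clock'],P,Q.round(3),o['joints'].round(2),o['grip_width'])
pre=arc(156,d=.045)
for w,y in(((*pre[:2],.14),156),(pre,156)):
    print(np.round(w,3),y,delta(P,Q,w,y));P,Q=np.array(w),TR(y)
E
```

```text
3.15 [0.48230129 0.15509512 0.23116421] [[-0.58   0.815  0.   ]
 [ 0.815  0.58  -0.001]
 [-0.001 -0.001 -1.   ]] [ 0.17  0.28 -0.71  1.91  0.21  1.03 -0.01] 0.0001845346221197146
[0.457 0.218 0.14 ] 156 [ 0.266  0.064  0.364 -0.     0.    -0.34 ]
[0.457 0.218 0.078] 156 [0.    0.    0.248 0.    0.    0.   ]
```

{"method": "apply_moves", "body": {"rows": [[0.27,0.06,0.2,0,0,-0.34],[0.27,0.06,0.36,0,0,-0.34],[0.27,0.06,0.36,0,0,-0.34],[0.27,0.06,0.36,0,0,-0.34],[0.27,0.06,0.36,0,0,-0.34]]}}

```text
clock: 3.78
tcp_pos: [0.4558, 0.2195, 0.1417]
orientation: [0.657, 3.071, 0.0]
contact_force: [0.6, -0.7, -0.5]
grip_width: -0.0
gripper_force: 0.0
```

```bash
python3 - <<'E'
from h import *
o=r.get_obs();P,Q=o['tcp_pos'],rot(o['orientation']);print(P,Q.round(3),o['joints'].round(2))
pre=arc(156,d=.045);print(delta(P,Q,pre,156))
s=r.grab_frame('scene');t=r.grab_frame('top')
a=s['pixels'][110:260,200:400];b=t['pixels'][140:290,200:400]
cv2.imwrite('pics/p3.png',cv2.resize(np.hstack([a,b])[:,:,::-1],(800,300),interpolation=cv2.INTER_CUBIC))
E
```

```text
[0.45575384 0.21950759 0.14170878] [[-0.912  0.409  0.001]
 [ 0.409  0.912 -0.   ]
 [-0.001  0.    -1.   ]] [ 0.08  0.42 -0.8   2.    0.39  0.87  0.22]
[-0.005 -0.002  0.255  0.     0.001 -0.002]
```

View pics/p3.png

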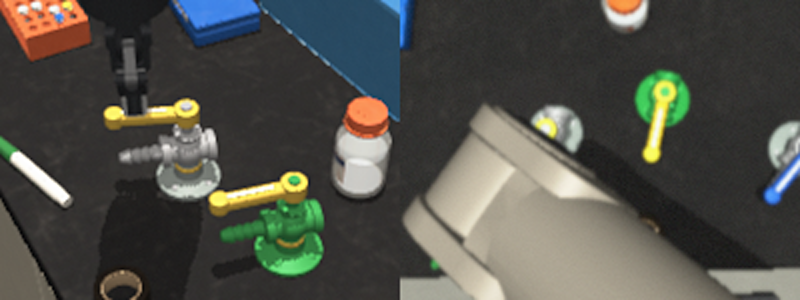

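In the left half (scene) the closed fingers are above and behind the lever at about (135,105), and nothing is touched. The view from above is blocked by the arm. I'll descend on the right side of the lever.

{"method": "apply_moves", "body": {"rows": [[0,0,0.25,0,0,0],[0,0,0.25,0,0,0],[0,0,0.25,0,0,0]]}}

```text
clock: 4.25
tcp_pos: [0.4551, 0.2212, 0.0803]
orientation: [0.648, 3.073, 0.001]
contact_force: [0.7, -0.1, 0.9]
grip_width: -0.0002
gripper_force: 0.0
```

```bash
python3 - <<'E'
from h import *
o=r.get_obs();P,Q=o['tcp_pos'],rot(o['orientation']);print(P,o['contact_force'],o['joints'].round(2))
for ph in(156,146,136,126,116,106,96,86,76,70): print(ph,delta(P,Q,arc(ph),ph))
s=r.grab_frame('scene')
print(proj(s,P))
cv2.imwrite('pics/p4.png',cv2.resize(s['pixels'][110:260,200:400,::-1],(800,600),interpolation=cv2.INTER_CUBIC))
E
```

```text
[0.45511902 0.22117986 0.08030431] [ 0.66648215 -0.0767144   0.86218095] [ 0.02  0.51 -0.73  2.04  0.5   0.76  0.13]
156 [-0.011  0.087  0.009  0.001  0.     0.002]
146 [0.001 0.121 0.009 0.001 0.    0.113]
136 [0.007 0.158 0.009 0.001 0.    0.224]
126 [0.006 0.194 0.009 0.001 0.    0.335]
116 [-0.001  0.23   0.009  0.001  0.     0.446]
106 [-0.014  0.264  0.009  0.001  0.     0.557]
96 [-0.033  0.296  0.01   0.001  0.     0.669]
86 [-0.057  0.324  0.01   0.001  0.     0.78 ]
76 [-0.086  0.347  0.01   0.001 -0.     0.891]
70 [-0.105  0.358  0.01   0.001 -0.     0.957]
[268.72241267 189.16831589]
```

View pics/p4.png

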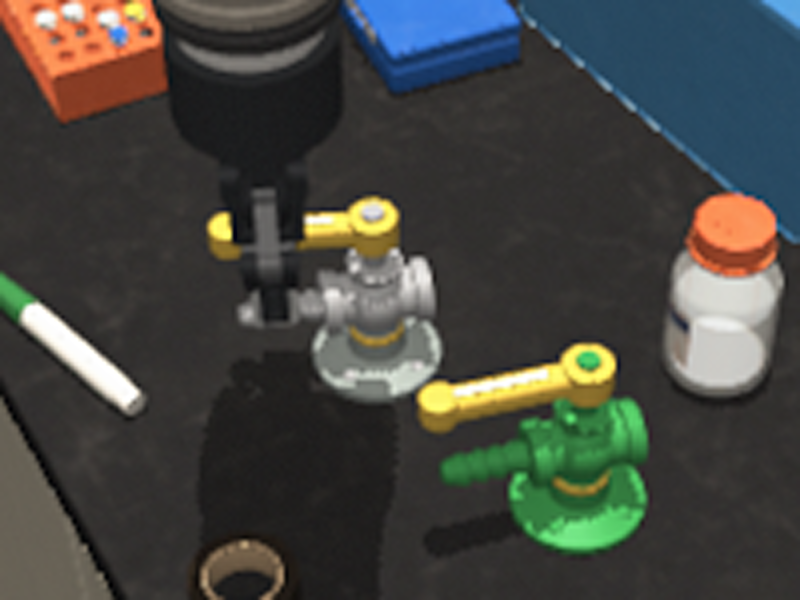

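The fingers are at crop (270,290), in front of (to the right of) the yellow lever and clear of the green tap, so I'll push along the arc.

{"method": "apply_moves", "body": {"rows": [[-0.01,0.045,0.01,0,0,0],[-0.01,0.085,0.01,0,0,0],[0,0.12,0.01,0,0,0.11],[0.007,0.158,0.01,0,0,0.22],[0.007,0.158,0.01,0,0,0.22]]}}

```text
clock: 4.92
tcp_pos: [0.4692, 0.2588, 0.0768]
orientation: [1.163, 2.918, 0.001]
contact_force: [-0.4, 0.3, -0.1]
grip_width: -0.0
gripper_force: 0.0
```

```bash
cat > step.py <<'E'
from h import *;import sys
o=r.get_obs();P,Q=o['tcp_pos'],rot(o['orientation']);print(o['clock'],P,o['contact_force'].round(1),o['moment'].round(2),o['joints'].round(2))
v=P[:2]-A;w=Q[:2,0];print('yaw',np.degrees(np.arctan2(w[1],w[0])),'r',v@w,'d',-(v@Q[:2,1]))
for ph in map(float,sys.argv[1:]): print(ph,delta(P,Q,arc(ph),ph))
E
python3 step.py 126 116 106 96
```

```text
4.925 [0.46918003 0.25878889 0.07677761] [-0.4  0.3 -0.1] [ 0.05  0.03 -0.05] [-0.12  0.54 -0.64  1.98  0.45  0.77 -0.21]
yaw 136.54973696877457 r 0.04908946892887478 d 0.02062219227148429
126.0 [ 0.008  0.033 -0.005  0.001  0.     0.117]
116.0 [ 0.014  0.069 -0.005  0.001  0.     0.228]
106.0 [ 0.013  0.106 -0.005  0.001  0.     0.339]
96.0 [ 0.005  0.142 -0.005  0.001 -0.     0.451]
```

```bash
python3 - <<'E'
from h import *
s=r.grab_frame('scene')
cv2.imwrite('pics/p5.png',cv2.resize(s['pixels'][110:230,220:380,::-1],(800,600),interpolation=cv2.INTER_CUBIC))
E
```

```text
(no output)
```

View pics/p5.png

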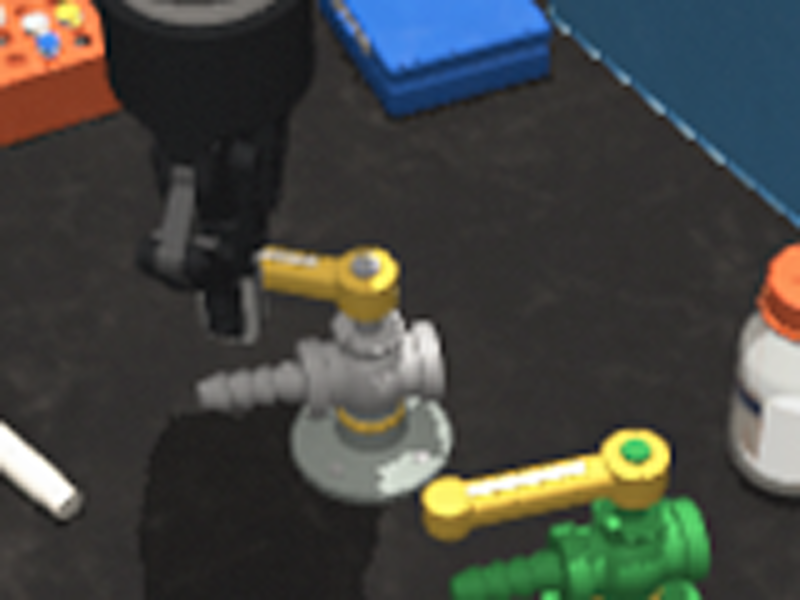

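The lever (hub at crop (365,270)) has turned clockwise with the fingers and is now about 20–30° off the nozzle. I'll carry on.

{"method": "apply_moves", "body": {"rows": [[0.008,0.033,0,0,0,0.11],[0.014,0.069,0,0,0,0.22],[0.013,0.106,0,0,0,0.33],[0.005,0.142,0,0,0,0.44],[0.005,0.142,0,0,0,0.44]]}}

```text
clock: 5.6
tcp_pos: [0.4925, 0.2846, 0.0763]
orientation: [-2.08, -2.354, -0.001]
contact_force: [-0.5, 0.8, 0.3]
grip_width: 0.0003
gripper_force: 0.1
```

```bash
python3 step.py 92 88 84 80 78 76 74 72 70
```

```text
5.6 [0.49247618 0.28460791 0.07632215] [-0.5  0.8  0.3] [ 0.    0.05 -0.01] [-0.27  0.54 -0.47  1.91  0.34  0.77 -0.81]
yaw 97.06745424518577 r 0.04753240794721106 d 0.020833832090965815
92.0 [ 0.009  0.015 -0.007  0.    -0.     0.056]
88.0 [ 0.013  0.029 -0.007  0.    -0.     0.101]
84.0 [ 0.016  0.043 -0.007  0.    -0.     0.145]
80.0 [ 0.019  0.057 -0.007  0.    -0.     0.19 ]
78.0 [ 0.019  0.065 -0.007  0.    -0.     0.212]
76.0 [ 0.02   0.072 -0.007  0.    -0.     0.234]
74.0 [ 0.02   0.079 -0.007  0.    -0.     0.256]
72.0 [ 0.02   0.087 -0.007  0.    -0.     0.279]
70.0 [ 0.02   0.094 -0.007  0.    -0.     0.301]
```

{"method": "apply_moves", "body": {"rows": [[0.009,0.015,0,0,0,0.05],[0.013,0.029,0,0,0,0.1],[0.016,0.043,0,0,0,0.145],[0.019,0.057,0,0,0,0.19]]}}

```text
clock: 6.1
tcp_pos: [0.5052, 0.2902, 0.0762]
orientation: [-2.407, -2.017, 0.002]
contact_force: [-2.6, 0.3, 0.4]
grip_width: 0.0
gripper_force: 1.3
```

{"method": "apply_moves", "body": {"rows": [[0,0.007,0,0,0,0.022],[0,0.014,0,0,0,0.044]]}}

```text
clock: 6.35
tcp_pos: [0.5091, 0.2904, 0.0763]
orientation: [-2.478, -1.93, -0.0]
contact_force: [-2.8, 4.0, -0.1]
grip_width: 0.0002
gripper_force: 1.4
```

```bash
python3 step.py 74 72 70 68 66
```

```text
6.35 [0.50907392 0.29036233 0.07629483] [-2.8  4.  -0.1] [ 0.5   0.51 -0.01] [-0.34  0.55 -0.37  1.88  0.28  0.77 -1.11]
yaw 75.83462755804146 r 0.046401847299271985 d 0.021948975752919726
74.0 [ 0.009  0.008 -0.007 -0.    -0.001  0.02 ]
72.0 [ 0.012  0.015 -0.007 -0.    -0.001  0.043]
70.0 [ 0.014  0.022 -0.007 -0.    -0.001  0.065]
68.0 [ 0.016  0.029 -0.007 -0.    -0.     0.087]
66.0 [ 0.018  0.036 -0.007 -0.    -0.     0.109]
```

{"method": "apply_moves", "body": {"rows": [[0.007,0.01,0,0,0,0.022],[0.01,0.018,0,0,0,0.022],[0.01,0.018,0,0,0,0.022]]}}

```text
clock: 6.72
tcp_pos: [0.5135, 0.2905, 0.076]
orientation: [2.512, 1.886, -0.004]
contact_force: [-4.7, -1.0, 2.7]
grip_width: -0.0004
gripper_force: 2.7
```

```bash
python3 step.py
```

```text
6.725 [0.51347474 0.29047462 0.07603728] [-4.7 -1.   2.7] [-0.09  1.07 -0.07] [-0.34  0.55 -0.36  1.86  0.27  0.77 -1.14]
yaw 73.7901386423776 r 0.04692551299934924 d 0.019396061017244063
```

{"method": "apply_moves", "body": {"rows": [[0,0.01,0,0,0,0],[0,0.02,0,0,0,0],[0,0.02,0,0,0,0]]}}

```text
clock: 7.1
tcp_pos: [0.5138, 0.2904, 0.0759]
orientation: [-2.507, -1.887, 0.013]
contact_force: [-17.9, 0.6, 10.4]
grip_width: -0.0001
gripper_force: 8.7
```

```bash
python3 step.py
```

```text
7.1 [0.51379234 0.29041595 0.07586528] [-17.9   0.6  10.4] [-0.03  3.5  -0.14] [-0.34  0.56 -0.37  1.86  0.27  0.78 -1.13]
yaw 73.93398896215832 r 0.047005192241044144 d 0.01895770647917439
```

Force has climbed to 18 N with no further movement, so the lever is at its stop. I'll back off, lift, move aside and check.

{"method": "apply_moves", "body": {"rows": [[0,-0.06,0,0,0,0],[0,-0.14,0,0,0,0],[0,-0.14,0,0,0,0]]}}

```text
clock: 7.48
tcp_pos: [0.4843, 0.3002, 0.0764]
orientation: [-2.511, -1.888, 0.0]
contact_force: [-0.0, 0.5, 0.4]
grip_width: 0.0001
gripper_force: 0.0
```

{"method": "apply_moves", "body": {"rows": [[0,0,-0.25,0,0,0],[0,0,-0.5,0,0,0],[0,0,-0.6,0,0,0],[0,0,-0.6,0,0,0]]}}

```text
clock: 7.98
tcp_pos: [0.4876, 0.3001, 0.229]
orientation: [2.513, 1.884, 0.009]
contact_force: [-0.2, -0.7, 0.3]
grip_width: -0.0001
gripper_force: 0.0
```

{"method": "apply_moves", "body": {"rows": [[-0.25,0,0,0,0,0],[-0.5,0,0,0,0,0],[-0.75,0,0,0,0,0],[-0.95,0.1,0,0,0,0],[-0.95,0.1,0,0,0,0]]}}

```text
clock: 8.6
tcp_pos: [0.443, 0.0593, 0.225]
orientation: [2.52, 1.874, -0.004]
contact_force: [0.4, 1.3, 0.5]
grip_width: 0.0003
gripper_force: 0.0
```

```bash
python3 step.py; python3 - <<'E'
from h import *
s=r.grab_frame('scene');t=r.grab_frame('top')
a=s['pixels'][110:330,200:400];b=t['pixels'][130:350,230:430]
cv2.imwrite('pics/p6.png',cv2.resize(np.hstack([a,b])[:,:,::-1],(800,440),interpolation=cv2.INTER_CUBIC))
E
```

```text
8.6 [0.44296249 0.0593241  0.2250218 ] [0.4 1.3 0.5] [ 0.07  0.02 -0.05] [ 0.03  0.13 -0.33  2.06  0.05  0.96 -0.62]
yaw 73.26976371304613 r -0.19491597148888504 d 0.020807892316173165
```

View pics/p6.png

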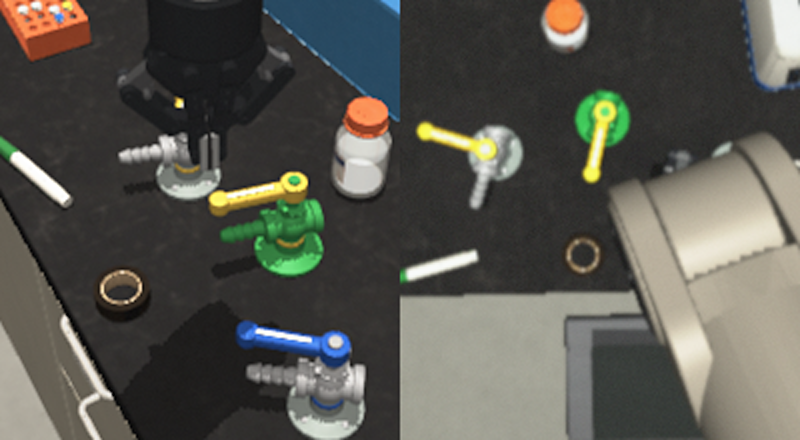

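The top view (right half) shows the yellow lever from hub (486,148) to knob (425,131), about 74° in world. That is square to the nozzle (about 164°), as expected at the stop. The blue and green levers are unchanged, and the arm is clear.

```bash
python3 -c "
from bench import r
print(r.hand_in())"
```

```text
the job is handed in; nothing more can be done
None
```

The yellow-lever gas tap is shut: I turned it clockwise to its hard stop and it stands square across its nozzle; the blue and green taps were left untouched, and the job is handed in (last clock reading 8.6 s).

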